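# Sort the chuck-jaw tins by heft

## Robot

A 7-joint arm with a two-finger parallel gripper is mounted at the origin on the work surface. World frame = base frame: x ahead of the robot, y to its left, z up, the work surface at z = 0. Lengths are in m, angles in rad, forces in N, time in s.
With the tool pointing down it reaches from about 0.35 to 0.9 m from the base axis. Payload 19.9 kg.
Tool frame: the origin (TCP) lies at the centre of the arm's flange, where the gripper is bolted on; the fingertips stand 173 mm ahead of it and the grasp point (between the pads) lies 155 mm ahead of it; y points along the fingers, z is the direction in which the jaws open and shut, and the axes are right-handed (so a half turn about y gives the same grasp; the last joint's range is limited). The gripper opens to 85 mm and grips with 20 to 120 N. Pads are 22 mm wide; open, the fingers measure 114 mm over their backs; the gripper's body (76 mm by 85 mm) begins 54 mm behind the grasp point. The pads swing forward as they close: fully open they stand 13 mm farther back than shut.
Start: joints at [1.117, 0.417, -0.01, 1.614, 0.005, 1.111, -0.053], TCP at [0.251, -0.572, 0.405] pointing down, gripper open.
Joint ranges: [-2.81, 2.81], [-0.39, 2.02], [-1.27, 1.25], [0.06, 2.57], [-1.19, 4.33], [0.19, 2], [-2.82, 2.82]. Speed limits (rad/s): [1.89, 1.89, 2.39, 2.39, 3.01, 3.01, 3.01].

## Interface

Orientations are given as a unit quaternion [x, y, z, w].
In Python, from plant import status, vision, robot, nets gives the robot as it stands.
- The arm moves only by the tool drive_tool, never from a script. Its argument "targets" is a list of rows, each a list of 7 numbers: the turn, a rotation vector about the world's x, y, z in degrees, then the shift along the world's x, y, z in mm, then the finger opening in mm, from 0 to 85.4. In form: [[ax, ay, az, dx, dy, dz, grip], ...]. A call has 1 to 12 rows; each row is the pose to reach, as a shift and turn from the pose commanded when the call began; what a row does not reach only later rows make up. A row lasts 1/8 s, in which the tool goes at most 62.5 mm and 10.7 degrees, less where a joint would pass 70% of its speed; a pose out of reach is approached as far as the arm can. A call with a gripper value outside its range is refused whole. The fingers move at their own pace and stop on an object; "grip_force" is the grip in N (left out, the last holds). Time passes only in rows, so rows that repeat a pose let the fingers close. It gives the time, the measured TCP pose, the force and the opening at its end, in the units of the state.
- status.get_obs(): the state, without advancing time (a new reading comes with each control period).
- vision.read_camera(name): name is "scene" or "top" or "wrist"; returns a dict with "frame" (384x512x3 uint8, red, green, blue), "z_map" (384x512 float32, m along the optical axis (not along the pixel's ray), 0 where there is no reading), "K" (3x3 intrinsics, pixels), "R" (3x3) and "t" (3): a world point X has camera coordinates R X + t; the wrist camera has in their place "hand_eye" (4x4, takes a point from camera to tool coordinates, whose origin is the TCP and whose axes are the tool frame's). Camera axes: x right, y down, z forward; pixel columns grow to the right and rows downward; lengths in m; the calibration is good to about 2 mm. A picture is of the moment at which its call begins: read the wrist's pose just before it.
- robot.close_job(): hands the job in, once; it reports no verdict.
Trained networks look in a picture, given as the dict that the camera call returned (one of the last four; its "shot" number tells which), for a name from the list of things; names that differ only in an ending like _2 or _b are one class to them, and where a whole thing is asked for, a point or a joint stands for the part that bears it (a point fixed in the world has none). Each returns a list of dicts, best first, with "conf" (0 to 1); they miss things now and then, are a little off and sometimes report something else, mostly with a low value. They report only what shows in the picture. A call takes as long as a camera call. They do not tell look-alikes from the thing itself.
- nets.cut_out(picture, query): "region" (384x512 bool, what is visible of it) and "bbox" ([left, top, right, bottom] in pixels, round what is visible of it).
- nets.place_of(picture, query): "xy" ([column, row] in pixels: a listed point, or the origin of a listed thing).
The state is a dict: "time": time; "joint_pos": joint angles; "joint_velocities": joint speeds; "joint_efforts": joint torques, N m; "tool_pos": TCP position; "orientation": TCP orientation; "ft_force": force on the tool from outside, world axes, zero at the start; "torque": the same for the moment, N m; "grip_width": opening from 0.0 (shut) to 1.0 (fully open).
Only numpy, scipy, OpenCV 4.12 (cv2) and the standard library are available. Lean on these libraries where they do the work, as an engineer would, in place of code of your own. Each camera call takes 0.05 s, during which the arm holds its last target. There are 200 camera calls.

## Task

First lift the wooden blank out of the way and put it on top of the riser shelf. Then judge by their weight which of the three sealed tins under the shelf still hold a set of steel chuck jaws: stand the heavy tins upright in the red tray and the empty, light ones upright in the blue tray, set down gently, not dropped, and let go. Leave the roll of tape and the glue bottle on the shelf where they are.

Things in the scene. Friction and masses are not known exactly. Their poses are not given: they have to be found in the camera images.
- riser: Low wooden bench shelf, fixed, open in front and behind: board 210 deep (x), 430 wide (y), 18 thick, underside 150 and top 168 above the bench; side panels 18 thick at y +-206 begin 40 behind its front edge. Origin: on the bench below the middle of the front edge; x level, away from the robot; y left. The tins stand at this edge, half under it: reach them from the robot's side, tool tilted about 35 degrees.
- blank: Wooden turning blank, 45 thick (x) by 220 long (y) by 80 high (z), one end painted red, about 0.5 kg, loose, standing on its long edge on the bench just in front of the tins (about 35 mm of gap) and blocking the way to them. Origin: centre of its underside.
- tin_a: One of three sealed tins alike to see: metal, paper band, green lid, 58 in diameter, 72 high, rigid, loose, upright on the bench, middle about 14 in front of the riser's front edge, 115 from the next. Empty 0.14 to 0.15 kg; with a hidden jaw set, loose inside, 0.42 to 0.54 kg. Any may be heavy; only weight tells. Origin: centre of its underside; z up.
- tin_b: Another of the three tins, the same in size and look as tin_a; heavy or light.
- tin_c: Another of the three tins, the same in size and look as tin_a; heavy or light.
- tray_red: Red plastic tray for the heavy tins, fixed on the bench to one side (left or right differs from start to start): outside 210 (x) by 140 (y), rim 18 high, walls and floor 5 thick; the floor's top is 5 mm above the bench. Two tins fit one behind the other along x. Origin: centre of its underside, at bench height.
- tray_blue: Blue plastic tray for the light, empty tins, fixed on the other side; the same in size and axes as the red tray.
- tape: Bystander: roll of tape, 90 in diameter, 25 high, lying at the rear left of the riser's top board, loose. Origin: centre of its underside.
- glue: Bystander: white glue bottle with orange cap, 52 in diameter, 100 high, loose, standing at the rear right of the riser's top board. Origin: centre of its underside.
There are look-alikes about, which are no part of the job. Leave any pink, purple or yellow look-alike of the tin_c alone.

How it is judged:
On the way:
1. the blank rests on top of the riser, let go (z of blank in the frame of riser between 0.155 and 0.21 m and x of blank in the frame of riser between 0 and 0.21 m and y of blank in the frame of riser between -0.2 and 0.2 m and contact force between blank and riser above 2 N and linear speed of blank below 0.03 m/s and contact force between blank and the fingers below 0.3 N), for 0.2 s.
At the end, for the whole second after the job is handed in: Every heavy tin (jaws inside) stands upright (within 7 degrees) on the floor of the red tray, every light, empty tin upright on the floor of the blue tray, the blank rests on the riser's top board, and all are let go and at rest (z of blank in the frame of riser between 0.155 and 0.21 m and x of blank in the frame of riser between 0 and 0.21 m and y of blank in the frame of riser between -0.2 and 0.2 m and contact force between blank and riser above 2 N and linear speed of each of blank, tin_a, tin_b, tin_c below 0.03 m/s and ((x of tin_a in the frame of tray_red between -0.08 and 0.08 m and y of tin_a in the frame of tray_red between -0.045 and 0.045 m and z of tin_a in the frame of tray_red below 0.01 m and contact force between tin_a and tray_red above 2.8 N) or (x of tin_a in the frame of tray_blue between -0.08 and 0.08 m and y of tin_a in the frame of tray_blue between -0.045 and 0.045 m and z of tin_a in the frame of tray_blue below 0.01 m and contact force between tin_a and tray_blue between 0.5 and 2.8 N)) and angle between each of tin_a, tin_b, tin_c's own z axis and vertical below 0.12 rad and ((x of tin_b in the frame of tray_red between -0.08 and 0.08 m and y of tin_b in the frame of tray_red between -0.045 and 0.045 m and z of tin_b in the frame of tray_red below 0.01 m and contact force between tin_b and tray_red above 2.8 N) or (x of tin_b in the frame of tray_blue between -0.08 and 0.08 m and y of tin_b in the frame of tray_blue between -0.045 and 0.045 m and z of tin_b in the frame of tray_blue below 0.01 m and contact force between tin_b and tray_blue between 0.5 and 2.8 N)) and ((x of tin_c in the frame of tray_red between -0.08 and 0.08 m and y of tin_c in the frame of tray_red between -0.045 and 0.045 m and z of tin_c in the frame of tray_red below 0.01 m and contact force between tin_c and tray_red above 2.8 N) or (x of tin_c in the frame of tray_blue between -0.08 and 0.08 m and y of tin_c in the frame of tray_blue between -0.045 and 0.045 m and z of tin_c in the frame of tray_blue below 0.01 m and contact force between tin_c and tray_blue between 0.5 and 2.8 N))); the robot touches nothing.
It fails at once if a tin is moved more than 30 mm while the blank is not yet up on the riser (z of blank in the frame of riser below 0.155 m and distance of any of tin_a, tin_b, tin_c from where it was at the start of the episode above 0.03 m).
It fails at once if a bystander (tape, glue bottle) is moved more than 30 mm (distance of any of tape, glue from where it was at the start of the episode above 0.03 m).
It fails at once if a tin is dropped or knocked: it moves faster than 0.4 m/s while the fingers do not hold it ((linear speed of tin_a above 0.4 m/s and contact force between tin_a and the fingers below 0.1 N) or (linear speed of tin_b above 0.4 m/s and contact force between tin_b and the fingers below 0.1 N) or (linear speed of tin_c above 0.4 m/s and contact force between tin_c and the fingers below 0.1 N)).
It also fails if it takes over 72 s, if anything falls off the work surface, if the arm or the gripper's body presses on something with over 40 N, if the wrist force passes 120 N, or if a joint passes its speed limit or range.

## Working session

There is one attempt and no reset: what is moved stays moved. The work goes in short steps, Python scripts to look and compute and a tool call to move; the robot and the scene stay as the last step left them, time stands still between calls to the robot, and variables do not carry over. Pictures are saved under pics/ and viewed, about 8 in all and at most 12, crops included, and the job is handed in when it is done.

Besides the shell and the picture viewer there is one more tool, called as a command line: name --pt "numbers of a row" for each row, then --argument value for the rest. drive_tool: Moves the arm, as the interface text tells. Its arguments: {"type":"object","properties":{"targets":{"type":"array"},"grip_force":{"type":"number"}},"required":["targets"]}

```bash
mkdir -p pics; cat > h.py <<'E'
import numpy as np, cv2
from plant import status, vision, robot, nets
from scipy.spatial.transform import Rotation as Ro
def pts(d):
    K=d['K'];z=d['z_map'];v,u=np.indices(z.shape)
    c=np.stack([(u-K[0,2])*z/K[0,0],(v-K[1,2])*z/K[1,1],z],-1)
    if 'R' in d and d['R'] is not None: return (c-d['t'])@d['R']
    H=d['hand_eye'];o=d['obs'];c=c@H[:3,:3].T+H[:3,3]
    return c@Ro.from_quat(o['orientation']).as_matrix().T+o['tool_pos']
def cam(n):
    o=status.get_obs();d=vision.read_camera(n);d['obs']=o;return d
def save(d,f): cv2.imwrite('pics/'+f,d['frame'][...,::-1])
E
python3 - <<'E'
from h import *
o=status.get_obs();print(o)
a=cam('scene');b=cam('top')
cv2.imwrite('pics/1.png',cv2.resize(np.vstack([a['frame'],b['frame']])[...,::-1],(450,675))[:600] if 0 else np.hstack([cv2.resize(x['frame'],(400,300)) for x in (a,b)])[...,::-1])
save(a,'1a.png');save(b,'1b.png')
for n,d in(('scene',a),('top',b)):
    P=pts(d)
    for q in ['riser','blank','tin_a','tray_red','tray_blue','tape','glue']:
        for r in nets.cut_out(d,q)[:5]:
            m=r['region']&(d['z_map']>0);p=P[m]
            if len(p): print(n,q,round(r['conf'],2),r['bbox'],len(p),np.percentile(p,[3,50,97],axis=0).round(3).tolist())
E
```

```text
{'time': 0.0, 'joint_pos': array([ 1.11650746,  0.41794608, -0.01032341,  1.61420175,  0.00474576,
        1.11073347, -0.0530193 ]), 'joint_velocities': array([-0.00225906, -0.00080547,  0.00096656, -0.00148121, -0.0012137 ,
       -0.00036878, -0.00073696]), 'joint_efforts': array([ 3.87062237e-04, -8.64452577e+01,  6.79188408e-01, -4.34914434e+01,
        1.92198786e-02,  7.25671736e-03,  6.15078011e-05]), 'tool_pos': array([ 0.25067589, -0.57235969,  0.40406589]), 'orientation': array([-0.14505368,  0.6925238 , -0.69167039,  0.14478357]), 'ft_force': array([0.99866361, 0.21955746, 0.32568875]), 'torque': array([ 0.01615414,  0.06503576, -0.02662172]), 'grip_width': 1.0027265389162106}
scene riser 0.6 [127.9, 120.5, 236.0, 286.6] 12519 [[0.595, -0.2, 0.025], [0.686, 0.069, 0.168], [0.791, 0.202, 0.172]]
scene riser 0.37 [169.6, 102.0, 187.0, 134.3] 584 [[0.726, -0.181, 0.178], [0.746, -0.16, 0.225], [0.771, -0.15, 0.269]]
scene blank 0.75 [263.6, 167.3, 283.2, 253.2] 1476 [[0.462, -0.125, 0.013], [0.485, 0.016, 0.08], [0.509, 0.084, 0.084]]
scene blank 0.61 [165.3, 101.2, 184.7, 1
[... 1667 characters left out ...]
259.1, 256.2, 284.7, 278.4] 444 [[0.34, -0.08, -0.001], [0.366, -0.054, 0.071], [0.394, -0.028, 0.077]]
top tin_a 0.61 [347.8, 137.3, 371.1, 166.4] 492 [[0.673, -0.317, 0.007], [0.694, -0.289, 0.07], [0.726, -0.265, 0.077]]
top tray_red 0.65 [352.6, 198.5, 403.0, 278.1] 3863 [[0.361, -0.417, -0.001], [0.458, -0.352, 0.005], [0.559, -0.283, 0.019]]
top tape 0.86 [184.6, 96.9, 222.4, 131.1] 622 [[0.695, 0.095, 0.169], [0.738, 0.137, 0.191], [0.779, 0.177, 0.197]]
top glue 0.58 [315.4, 97.4, 337.2, 124.6] 483 [[0.724, -0.198, 0.173], [0.739, -0.172, 0.234], [0.765, -0.151, 0.27]]
top glue 0.26 [97.6, 189.5, 157.3, 272.1] 3841 [[0.352, 0.283, -0.001], [0.451, 0.352, 0.006], [0.553, 0.417, 0.02]]
```

```bash
python3 - <<'E'
import cv2,numpy as np
a=cv2.imread('pics/1a.png')[80:384,110:390];b=cv2.imread('pics/1b.png')[80:300,80:430]
f=lambda i:cv2.resize(i,None,fx=600/i.shape[0]*.62,fy=600/i.shape[0]*.62,interpolation=2)
A=cv2.resize(a,(400,434));B=cv2.resize(b,(400,251));B=np.vstack([B,np.zeros((183,400,3),np.uint8)])
cv2.imwrite('pics/2.png',np.hstack([A,B]))
E
```

```text
(no output)
```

View pics/2.png

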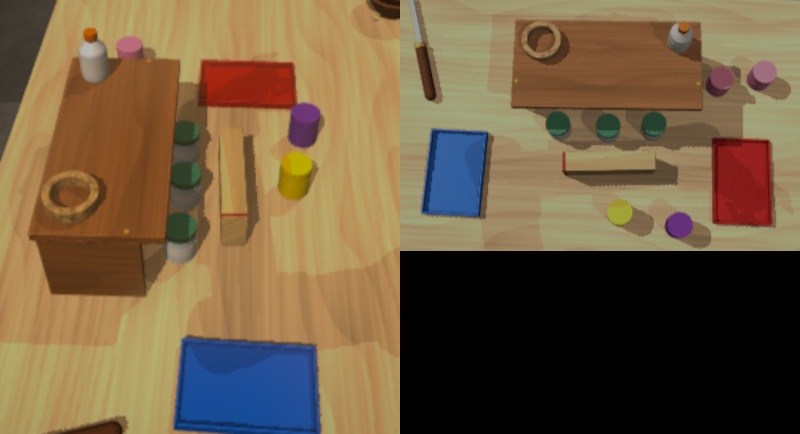

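The three green-lidded tins at the shelf edge are the targets (right crop ≈ (558,125), (608,126), (653,124)). The yellow, purple and two pink tins are look-alikes. The red tray is on the right (−y) and the blue on the left. Next I'll get the refined geometry.

```bash
python3 - <<'E'
from h import *
o=status.get_obs();R=Ro.from_quat(o['orientation']).as_matrix();print('tool axes cols\n',R.round(3))
for n in('scene','top'):
    d=cam(n);P=pts(d);F=d['frame'].astype(int)
    X,Y,Z=P[...,0],P[...,1],P[...,2]
    def box(x0,x1,y0,y1,z0,z1):return (d['z_map']>0)&(X>x0)&(X<x1)&(Y>y0)&(Y<y1)&(Z>z0)&(Z<z1)
    m=box(.45,.52,-.16,.12,.074,.09);r=cv2.minAreaRect(P[m][:,:2].astype(np.float32)*1000);print(n,'blank',r,Z[m].mean())
    m=box(.55,.85,-.3,.3,.16,.176);r=cv2.minAreaRect(P[m][:,:2].astype(np.float32)*1000);print('riser',r,Z[m].mean(),cv2.boxPoints(r).round(0).tolist())
    for y in(-.128,-.02,.095):
        m=box(.53,.62,y-.04,y+.04,.067,.082)
        c,rr=cv2.minEnclosingCircle(P[m][:,:2].astype(np.float32)*1000);print('tin',c,rr,m.sum(),Z[m].mean(),np.median(F[m],axis=0))
    for y in(-.352,.352):
        m=box(.3,.62,y-.1,y+.1,.012,.024);r=cv2.minAreaRect(P[m][:,:2].astype(np.float32)*1000);print('tray',r,Z[m].mean())
E
```

```text
tool axes cols
 [[-0.916 -0.     0.401]
 [-0.401  0.    -0.916]
 [ 0.    -1.    -0.   ]]
scene blank ((485.48114013671875, -26.75371551513672), (45.52220153808594, 224.9953155517578), 3.285532236099243) 0.08067821200291032
riser ((694.927978515625, -14.947067260742188), (210.32138061523438, 437.20001220703125), 1.4340049028396606) 0.16869498000678224 [[584.0, 201.0], [595.0, -236.0], [806.0, -231.0], [795.0, 206.0]]
tin (580.98681640625, -130.4571075439453) 31.64206314086914 234 0.0727096326532633 [51. 64. 40.]
tin (573.19775390625, -21.292800903320312) 31.20543670654297 307 0.07251796800448711 [48. 64. 40.]
tin (573.051025390625, 99.92626953125) 31.792675018310547 361 0.07266156100074479 [48. 64. 41.]
tray ((459.5901794433594, -351.141357421875), (209.88491821289062, 148.1949462890625), 0.47501638531684875) 0.016901411869706225
tray ((452.93670654296875, 350.357421875), (142.74180603027344, 210.53477478027344), 89.33575439453125) 0.017744941023469015
top blank ((485.3250427246094, -25.27570343017578), (46.01958465576172, 219.89096069335938), 3.3023500442504883) 0.07997049782824354
riser ((694.9154052734375, -13.625686645507812), (212.7396240234375, 430.94287109375), 1.6498878002166748) 0.16774554558633528 [[582.0, 199.0], [595.0, -232.0], [807.0, -226.0], [795.0, 205.0]]
tin (581.4459838867188, -130.31201171875) 29.646236419677734 340 0.07212362399008594 [37. 66. 47.]
tin (572.4754638671875, -20.016992568969727) 29.578420639038086 349 0.07238570127253889 [38. 66. 48.]
tin (572.366943359375, 100.895751953125) 30.017244338989258 341 0.07234678029099041 [38. 66. 47.]
tray ((459.14483642578125, -350.3876037597656), (210.49766540527344, 141.7226104736328), 0.04991457983851433) 0.01695588798969905
tray ((453.0980224609375, 351.3547668457031), (141.9402618408203, 210.72755432128906), 89.420654296875) 0.01682122590870984
```

drive_tool --pt "0 0 69.7 234 546 -99 66" --pt "0 0 69.7 234 546 -99 66" --pt "0 0 69.7 234 546 -99 66" --pt "0 0 69.7 234 546 -99 66" --pt "0 0 69.7 234 546 -99 66" --pt "0 0 69.7 234 546 -99 66" --pt "0 0 69.7 234 546 -99 66" --pt "0 0 69.7 234 546 -99 66" --pt "0 0 69.7 234 546 -99 66" --pt "0 0 69.7 234 546 -99 66" --pt "0 0 69.7 234 546 -99 66" --pt "0 0 69.7 234 546 -99 66" --grip_force 60

```text
time: 2.4
tool_pos: [0.4846, -0.027, 0.3057]
orientation: [0.515, -0.485, 0.485, -0.514]
ft_force: [-0.5, -0.3, 0.8]
grip_width: 0.774
```

drive_tool --pt "0 0 0 0.5 1 -40 66" --pt "0 0 0 0.5 1 -75 66" --pt "0 0 0 0.5 1 -100 66" --pt "0 0 0 0.5 1 -100 66" --pt "0 0 0 0.5 1 -100 35" --pt "0 0 0 0.5 1 -100 35" --pt "0 0 0 0.5 1 -100 35" --pt "0 0 0 0.5 1 -100 35" --pt "0 0 0 0.5 1 -80 35" --pt "0 0 0 0.5 1 -50 35" --pt "0 0 0 0.5 1 -30 35" --pt "0 0 0 0.5 1 -30 35" --grip_force 60

```text
time: 3.9
tool_pos: [0.4855, -0.0258, 0.2772]
orientation: [-0.514, 0.484, -0.486, 0.515]
ft_force: [-0.2, -0.9, -4.8]
grip_width: 0.519
```

drive_tool --pt "0 0 0 0 0 50 35" --pt "0 0 0 0 0 100 35" --pt "0 0 0 0 0 130 35" --pt "0 0 -1.7 50 -2 130 35" --pt "0 0 -1.7 105 -4 130 35" --pt "0 0 -1.7 150 -4 130 35" --pt "0 0 -1.7 168 -4 130 35" --pt "0 0 -1.7 168 -4 130 35" --pt "0 0 -1.7 168 -4 115 35" --pt "0 0 -1.7 168 -4 105 35" --pt "0 0 -1.7 168 -4 101 35" --pt "0 0 -1.7 168 -4 100 35"

```text
time: 5.4
tool_pos: [0.6531, -0.0296, 0.3755]
orientation: [0.507, -0.493, 0.493, -0.507]
ft_force: [0.8, -0.0, -4.6]
grip_width: 0.522
```

Still held above the board (−4.6 N). I'll lower a little further, release and rise.

drive_tool --pt "0 0 0 0 0 -1 35" --pt "0 0 0 0 0 -2 35" --pt "0 0 0 0 0 -3 35" --pt "0 0 0 0 0 -3 35"

```text
time: 5.9
tool_pos: [0.6531, -0.0293, 0.375]
orientation: [-0.507, 0.492, -0.493, 0.507]
ft_force: [-13.2, -1.3, 20.4]
grip_width: 0.521
```

drive_tool --pt "0 0 0 0 0 1 35" --pt "0 0 0 0 0 1.5 64" --pt "0 0 0 0 0 1.5 64" --pt "0 0 0 0 0 1.5 64" --pt "0 0 0 0 0 1.5 64" --pt "0 0 0 0 0 30 64" --pt "0 0 0 0 0 70 64" --pt "0 0 0 0 0 80 64" --pt "0 0 0 -40 0 80 64" --pt "0 0 10 -100 0 80 64" --pt "0 0 20 -160 0 80 64" --pt "0 0 30 -220 0 80 64"

```text
time: 7.4
tool_pos: [0.4313, -0.0295, 0.4519]
orientation: [0.618, -0.343, 0.343, -0.618]
ft_force: [0.5, -0.2, 1.0]
grip_width: 0.751
```

```bash
python3 - <<'E'
from h import *
o=status.get_obs();print(o['tool_pos'],o['ft_force'],o['joint_pos'].round(2))
d=cam('top');P=pts(d);X,Y,Z=P[...,0],P[...,1],P[...,2]
m=(Z>.235)&(Z<.26)&(X>.58)&(X<.76)&(abs(Y)<.145);print(cv2.minAreaRect(P[m][:,:2].astype(np.float32)*1000),np.median(Z[m]))
R=Ro.from_quat(o['orientation']);
for s in(1,-1):
    y=np.array([np.sin(np.radians(35)),0,-np.cos(np.radians(35))]);z=np.array([0,s,0.]);T=Ro.from_matrix(np.stack([np.cross(y,z),y,z],1))
    print(s,(T*R.inv()).as_rotvec(degrees=True))
E
```

```text
[ 0.4313256  -0.02953217  0.45186505] [ 0.47313573 -0.21372096  1.01180467] [ 0.64  0.04 -0.65  1.99  0.03  1.12  0.53]
((653.7730102539062, -28.689697265625), (47.69669723510742, 219.5000762939453), 1.7520383596420288) 0.24743693159015004
1 [-17.68183337 -31.96341832  56.17108609]
-1 [  36.99200532  -20.579925   -117.49838467]
```

drive_tool --pt "-17.7 -32.0 56.2 -4 9 -60 85" --pt "-17.7 -32.0 56.2 -4 9 -110 85" --pt "-17.7 -32.0 56.2 -4 9 -150 85" --pt "-17.7 -32.0 56.2 -4 9 -198 85" --pt "-17.7 -32.0 56.2 -4 9 -198 85" --pt "-17.7 -32.0 56.2 -4 9 -198 85" --pt "-17.7 -32.0 56.2 -4 9 -198 85" --pt "-17.7 -32.0 56.2 -4 9 -198 85" --pt "-17.7 -32.0 56.2 -4 9 -198 85"

```text
time: 8.57
tool_pos: [0.4291, -0.0201, 0.2544]
orientation: [-0.673, -0.213, -0.214, 0.675]
ft_force: [-1.3, -0.4, -1.8]
grip_width: 0.996
```

```bash
python3 - <<'E'
from h import *
o=status.get_obs();print(o['tool_pos'],o['ft_force'],o['joint_pos'].round(2),Ro.from_quat(o['orientation']).as_matrix().round(3))
d=cam('wrist');save(d,'3.png');P=pts(d)
for r in nets.cut_out(d,'tin_b')[:4]:
    m=r['region']&(P[...,2]>.066)&(P[...,2]<.085)
    if m.sum()>30:print(r['conf'],r['bbox'],cv2.minEnclosingCircle(P[m][:,:2].astype(np.float32)*1000),P[m][:,2].mean())
E
```

```text
[ 0.42905579 -0.02014001  0.2544272 ] [-1.32661042 -0.35515412 -1.79394818] [ 0.57  0.31 -0.65  2.37  2.07  0.21 -0.45] [[ 0.818  0.575  0.   ]
 [-0.002  0.003  1.   ]
 [ 0.575 -0.818  0.004]]
0.98 [366.7, 120.0, 488.8, 248.0] ((571.6648559570312, 98.89613342285156), 30.24277114868164) 0.07242637278602092
0.69 [32.9, 131.8, 147.2, 256.0] ((579.20751953125, -131.24859619140625), 30.29385757446289) 0.07254410893282164
0.66 [203.1, 119.1, 297.2, 247.7] ((570.6974487304688, -21.117630004882812), 30.38469886779785) 0.07261187580664148
```

View pics/3.png

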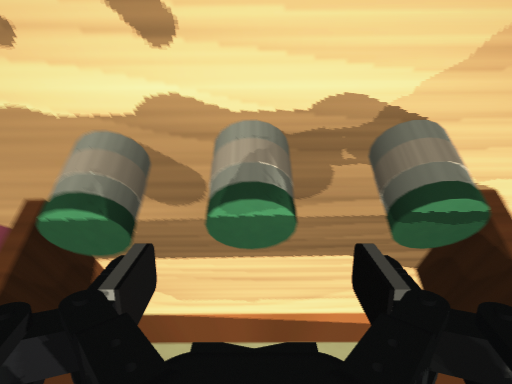

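The middle tin (column ~250, row ~210) sits between the fingers. I'll approach along the tool axis and grip.

drive_tool --pt "0 0 0 20 0 -30 85" --pt "0 0 0 37 0 -55 85" --pt "0 0 0 50 0 -75 85" --pt "0 0 0 55 0 -82 85" --pt "0 0 0 55 0 -82 85" --pt "0 0 0 55 0 -82 70" --pt "0 0 0 55 0 -82 63" --pt "0 0 0 55 0 -82 50" --pt "0 0 0 55 0 -82 50" --pt "0 0 0 55 0 -82 50" --grip_force 40

```text
time: 9.93
tool_pos: [0.4841, -0.0206, 0.1735]
orientation: [-0.674, -0.212, -0.215, 0.674]
ft_force: [-10.7, -1.9, 17.4]
grip_width: 0.679
```

```bash
python3 - <<'E'
from h import *
o=status.get_obs();print(o['tool_pos'],o['ft_force'],o['joint_pos'].round(2),o['grip_width'],Ro.from_quat(o['orientation']).as_matrix()[:,1].round(3))
E
```

```text
[ 0.48414292 -0.02062937  0.17350942] [-10.71623364  -1.92457788  17.35042381] [ 0.58  0.63 -0.7   2.26  2.27  0.43 -0.53] 0.6791465091029693 [ 0.576 -0.    -0.818]
```

drive_tool --pt "0 0 0 -2 0 5 50" --pt "0 0 0 -10 0 20 50" --pt "0 0 0 -25 0 40 50" --pt "0 0 0 -40 0 60 50" --pt "0 0 0 -45 0 70 50" --pt "0 0 0 -45 0 70 50" --pt "0 0 0 -45 0 70 50" --pt "0 0 0 -45 0 70 50"

```text
time: 10.92
tool_pos: [0.4393, -0.0205, 0.2422]
orientation: [-0.673, -0.211, -0.214, 0.675]
ft_force: [-0.2, -0.3, -1.0]
grip_width: 0.68
```

```bash
python3 - <<'E'
from h import *
for i in range(3):
    o=status.get_obs();print(o['tool_pos'],o['ft_force'],o['joint_pos'].round(2),o['grip_width']);d=cam('wrist')
save(d,'4.png')
E
```

```text
[ 0.43929294 -0.02046766  0.24219886] [-0.20648201 -0.26994205 -0.99195924] [ 0.58  0.37 -0.68  2.35  2.09  0.25 -0.46] 0.6803290930411702
[ 0.43927604 -0.02050408  0.24220508] [ 0.03425686 -0.89455841 -1.62116938] [ 0.58  0.37 -0.68  2.35  2.09  0.25 -0.46] 0.6783657113978495
[ 0.43926259 -0.02045866  0.24223046] [-0.15227946 -0.69003119 -0.9317749 ] [ 0.58  0.37 -0.68  2.35  2.09  0.25 -0.46] 0.6784055965995331
```

About −1.2 N, so this one looks light and goes to the blue tray, far slot.

drive_tool --pt "0 0 0 -14 0 20 50" --pt "0 0 0 -14 0 40 50" --pt "0 0 0 -14 35 40 50" --pt "0 0 0 -14 80 40 50" --pt "0 0 0 -14 130 40 50" --pt "0 0 0 -14 180 40 50" --pt "0 0 0 -14 230 40 50" --pt "0 0 0 -14 280 40 50" --pt "0 0 0 -14 325 40 50" --pt "0 0 0 -14 355 40 50" --pt "0 0 0 -14 371 40 50" --pt "0 0 0 -14 371 40 50"

```text
time: 12.58
tool_pos: [0.4251, 0.3509, 0.2824]
orientation: [-0.673, -0.211, -0.214, 0.675]
ft_force: [-0.3, -1.5, -1.1]
grip_width: 0.676
```

```bash
python3 - <<'E'
from h import *
for i in range(3):
    o=status.get_obs();print(o['tool_pos'],o['ft_force'],o['joint_pos'].round(2),o['grip_width'],Ro.from_quat(o['orientation']).as_matrix()[:,1:].round(3).tolist());d=cam('wrist')
E
```

```text
[0.42507083 0.35087897 0.28235566] [-0.32699571 -1.5144763  -1.13790669] [-0.07  0.59 -0.97  2.03  1.44  0.93 -0.36] 0.6764389761522918 [[0.574, 0.003], [0.001, 1.0], [-0.819, 0.004]]
[0.42527513 0.34998699 0.28233316] [-0.65799891  0.20427512 -0.94298636] [-0.07  0.59 -0.97  2.03  1.44  0.93 -0.36] 0.6802579376475318 [[0.574, 0.004], [0.0, 1.0], [-0.819, 0.003]]
[0.42543964 0.34951991 0.28240432] [ 0.15382543 -0.41839287 -1.38215005] [-0.07  0.59 -0.97  2.03  1.44  0.93 -0.36] 0.6774553894476669 [[0.574, 0.004], [-0.0, 1.0], [-0.819, 0.003]]
```

drive_tool --pt "0 0 0 0 0 -30 50" --pt "0 0 0 0 0 -60 50" --pt "0 0 0 0 0 -85 50" --pt "0 0 0 0 0 -97 50" --pt "0 0 0 0 0 -101 50" --pt "0 0 0 0 0 -103 50" --pt "0 0 0 0 0 -104 50" --pt "0 0 0 0 0 -104 50"

```text
time: 13.72
tool_pos: [0.4253, 0.3506, 0.1791]
orientation: [-0.673, -0.212, -0.215, 0.675]
ft_force: [-0.2, -0.2, -1.8]
grip_width: 0.681
```

drive_tool --pt "0 0 0 0 0 -1 50" --pt "0 0 0 0 0 -2 50" --pt "0 0 0 0 0 -2 50"

```text
time: 14.1
tool_pos: [0.4251, 0.3508, 0.1783]
orientation: [-0.673, -0.213, -0.216, 0.675]
ft_force: [-15.0, -9.7, 31.2]
grip_width: 0.682
```

drive_tool --pt "0 0 0 0 0 1 50" --pt "0 0 0 0 0 1 62" --pt "0 0 0 0 0 1 70" --pt "0 0 0 0 0 1 85" --pt "0 0 0 0 0 1 85" --pt "0 0 0 0 0 1 85" --pt "0 0 0 -15 0 22 85" --pt "0 0 0 -35 0 51 85" --pt "0 0 0 -57 0 83 85" --pt "0 0 0 -57 0 83 85"

```text
time: 15.35
tool_pos: [0.3673, 0.3511, 0.2615]
orientation: [-0.672, -0.213, -0.215, 0.675]
ft_force: [0.6, 0.9, 0.4]
grip_width: 0.99
```

```bash
python3 - <<'E'
from h import *
o=status.get_obs();print(o['tool_pos'],o['ft_force'],o['joint_pos'].round(2))
d=cam('top');P=pts(d);X,Y,Z=P[...,0],P[...,1],P[...,2]
for c in((.513,.351),(.572,.1),(.58,-.13)):
    m=(Z>.067)&(Z<.085)&(np.hypot(X-c[0],Y-c[1])<.05)
    print(cv2.minEnclosingCircle(P[m][:,:2].astype(np.float32)*1000),np.percentile(Z[m],[5,50,95]),m.sum())
save(d,'5.png')
E
```

```text
[0.36732942 0.35114601 0.26152271] [0.57956186 0.92289661 0.42900719] [-0.14  0.58 -0.98  2.13  1.48  0.95 -0.52]
((514.0503540039062, 352.29888916015625), 30.0078182220459) [0.07203122 0.07720849 0.08170436] 379
((573.2498779296875, 100.643798828125), 29.907859802246094) [0.0682207  0.07231453 0.07608689] 339
((581.1107177734375, -129.9982147216797), 29.6312198638916) [0.06828321 0.07223651 0.07624166] 342
```

drive_tool --pt "0 0 0 10 -45 0 85" --pt "0 0 0 20 -95 -2 85" --pt "0 0 0 35 -150 -4 85" --pt "0 0 0 50 -205 -6 85" --pt "0 0 0 59 -245 -6 85" --pt "0 0 0 59 -251 -6 85" --pt "0 0 0 59 -251 -6 85" --pt "0 0 0 79 -251 -36 85" --pt "0 0 0 97 -251 -62 85" --pt "0 0 0 110 -251 -81 85" --pt "0 0 0 116 -251 -89 85" --pt "0 0 0 116 -251 -89 85"

```text
time: 16.9
tool_pos: [0.484, 0.1003, 0.1704]
orientation: [-0.673, -0.211, -0.214, 0.676]
ft_force: [0.3, 0.7, 0.0]
grip_width: 0.995
```

drive_tool --pt "0 0 0 0 0 0 70" --pt "0 0 0 0 0 0 63" --pt "0 0 0 0 0 0 50" --pt "0 0 0 0 0 0 50" --pt "0 0 0 0 0 0 50" --pt "0 0 0 -2 0 5 50" --pt "0 0 0 -10 0 20 50" --pt "0 0 0 -25 0 40 50" --pt "0 0 0 -40 0 60 50" --pt "0 0 0 -50 0 85 50" --pt "0 0 0 -55 0 100 50" --pt "0 0 0 -55 0 100 50"

```text
time: 18.4
tool_pos: [0.429, 0.0994, 0.2715]
orientation: [-0.674, -0.212, -0.215, 0.675]
ft_force: [0.0, 0.5, -5.2]
grip_width: 0.677
```

```bash
python3 - <<'E'
from h import *
for i in range(4):
    o=status.get_obs();print(o['tool_pos'],o['ft_force'],o['joint_pos'].round(2),o['grip_width']);d=cam('wrist')
save(d,'6.png')
E
```

```text
[0.42895521 0.0994451  0.27153723] [ 0.0491436   0.52300721 -5.24536105] [ 0.42  0.33 -0.86  2.33  1.64  0.44 -0.28] 0.6774918254773252
[0.42907843 0.09933125 0.27082935] [ 0.76459521  0.67053582 -4.24358394] [ 0.42  0.34 -0.86  2.33  1.64  0.44 -0.28] 0.6757230100857888
[0.42913208 0.09931963 0.27035829] [ 0.7810671   0.46970684 -5.79639444] [ 0.42  0.34 -0.86  2.33  1.64  0.44 -0.28] 0.6816835525442174
[0.42915407 0.09932479 0.2700769 ] [ 0.03845314 -0.26172915 -5.12662673] [ 0.42  0.34 -0.86  2.33  1.64  0.44 -0.28] 0.6778044641227232
```

About −5.1 N: heavy, so it goes to the red tray.

drive_tool --pt "0 0 0 -2 -30 5 50" --pt "0 0 0 -3 -75 10 50" --pt "0 0 0 -3 -120 10 50" --pt "0 0 0 -3 -165 10 50" --pt "0 0 0 -3 -210 10 50" --pt "0 0 0 -3 -255 10 50" --pt "0 0 0 -3 -300 10 50" --pt "0 0 0 -3 -345 10 50" --pt "0 0 0 -3 -390 10 50" --pt "0 0 0 -3 -430 10 50" --pt "0 0 0 -3 -450 10 50" --pt "0 0 0 -3 -450 10 50"

```text
time: 20.1
tool_pos: [0.4256, -0.3524, 0.2794]
orientation: [-0.673, -0.21, -0.216, 0.676]
ft_force: [-0.3, 0.8, -5.8]
grip_width: 0.676
```

```bash
python3 - <<'E'
from h import *
o=status.get_obs();print(o['tool_pos'],o['ft_force'],o['joint_pos'].round(2),o['grip_width'],Ro.from_quat(o['orientation']).as_matrix()[:,1:].round(3).tolist())
E
```

```text
[ 0.42556457 -0.35239894  0.27935617] [-0.29605911  0.80716756 -5.77201628] [ 1.67  0.8  -1.25  2.02  0.95  0.42  1.49] 0.6760097347163102 [[0.574, 0.007], [0.001, 1.0], [-0.819, 0.006]]
```

drive_tool --pt "0 0 0 0 0 -25 50" --pt "0 0 0 0 0 -50 50" --pt "0 0 0 0 0 -75 50" --pt "0 0 0 0 0 -92 50" --pt "0 0 0 0 0 -99 50" --pt "0 0 0 0 0 -102 50" --pt "0 0 0 0 0 -103 50" --pt "0 0 0 0 0 -103 50"

```text
time: 21.1
tool_pos: [0.4263, -0.3504, 0.1778]
orientation: [-0.673, -0.211, -0.215, 0.675]
ft_force: [-0.5, -0.7, -4.8]
grip_width: 0.678
```

```bash
python3 - <<'E'
from h import *
o=status.get_obs();print(o['tool_pos'],o['ft_force'],o['joint_pos'].round(3),o['grip_width'],Ro.from_quat(o['orientation']).as_matrix()[:,1:].round(3).tolist())
E
```

```text
[ 0.42628503 -0.35039818  0.17777987] [-0.47911844 -0.696597   -4.79791004] [ 1.481  0.845 -0.955  2.054  1.29   0.206  1.205] 0.677653354225428 [[0.575, 0.003], [0.001, 1.0], [-0.818, 0.004]]
```

drive_tool --pt "0 0 0 0 0 -1 50" --pt "0 0 0 0 0 -2 50" --pt "0 0 0 0 0 -2 50"

```text
time: 21.48
tool_pos: [0.4264, -0.3505, 0.1766]
orientation: [-0.674, -0.212, -0.215, 0.675]
ft_force: [-15.8, 3.7, 19.9]
grip_width: 0.678
```

drive_tool --pt "0 0 0 0 0 1 50" --pt "0 0 0 0 0 1 62" --pt "0 0 0 0 0 1 70" --pt "0 0 0 0 0 1 85" --pt "0 0 0 0 0 1 85" --pt "0 0 0 0 0 1 85" --pt "0 0 0 -2 0 22 85" --pt "0 0 0 -4 0 51 85" --pt "0 0 0 -4 0 85 85" --pt "0 0 0 -4 0 103 85" --pt "0 0 0 -4 0 103 85"

```text
time: 22.85
tool_pos: [0.4223, -0.3507, 0.2796]
orientation: [-0.674, -0.212, -0.215, 0.674]
ft_force: [-0.0, -0.8, -0.3]
grip_width: 0.993
```

```bash
python3 - <<'E'
from h import *
o=status.get_obs();print(o['tool_pos'],o['ft_force'],o['joint_pos'].round(2))
d=cam('top');P=pts(d);X,Y,Z=P[...,0],P[...,1],P[...,2]
for c in((.513,.351),(.514,-.351),(.58,-.13)):
    m=(Z>.067)&(Z<.085)&(np.hypot(X-c[0],Y-c[1])<.05)
    print(cv2.minEnclosingCircle(P[m][:,:2].astype(np.float32)*1000),np.percentile(Z[m],[5,50,95]),m.sum())
save(d,'7.png')
E
```

```text
[ 0.42232551 -0.35074325  0.27955766] [-0.04207356 -0.79401997 -0.27947285] [ 1.68  0.8  -1.25  2.03  0.96  0.42  1.49]
((513.6171264648438, 352.29632568359375), 30.649547576904297) [0.07218107 0.07683029 0.08195347] 381
((520.4232788085938, -350.2867431640625), 27.107675552368164) [0.07323502 0.07684879 0.08135873] 160
((580.8308715820312, -129.98365783691406), 29.98995018005371) [0.0680687  0.07158814 0.07631816] 342
```

drive_tool --pt "0 0 0 0 30 0 85" --pt "0 0 0 0 75 0 85" --pt "0 0 0 3 125 0 85" --pt "0 0 0 8 175 -10 85" --pt "0 0 0 14 210 -20 85" --pt "0 0 0 14 221 -25 85" --pt "0 0 0 14 221 -25 85" --pt "0 0 0 34 221 -56 85" --pt "0 0 0 51 221 -82 85" --pt "0 0 0 64 221 -101 85" --pt "0 0 0 69 221 -109 85" --pt "0 0 0 69 221 -109 85"

```text
time: 24.4
tool_pos: [0.491, -0.1292, 0.1692]
orientation: [-0.673, -0.211, -0.214, 0.676]
ft_force: [0.3, -0.3, 0.5]
grip_width: 0.996
```

drive_tool --pt "0 0 0 0 0 0 70" --pt "0 0 0 0 0 0 63" --pt "0 0 0 0 0 0 50" --pt "0 0 0 0 0 0 50" --pt "0 0 0 0 0 0 50" --pt "0 0 0 -2 0 5 50" --pt "0 0 0 -10 0 20 50" --pt "0 0 0 -25 0 40 50" --pt "0 0 0 -40 0 60 50" --pt "0 0 0 -50 0 85 50" --pt "0 0 0 -55 0 100 50" --pt "0 0 0 -55 0 100 50"

```text
time: 25.9
tool_pos: [0.4359, -0.1295, 0.2704]
orientation: [0.674, 0.212, 0.215, -0.674]
ft_force: [0.4, 0.1, -4.5]
grip_width: 0.678
```

```bash
python3 - <<'E'
from h import *
for i in range(4):
    o=status.get_obs();print(o['tool_pos'],o['ft_force'],o['joint_pos'].round(2),o['grip_width']);d=cam('top')
P=pts(d);X,Y,Z=P[...,0],P[...,1],P[...,2]
c=(.514,-.351);m=(Z>.067)&(Z<.085)&(np.hypot(X-c[0],Y-c[1])<.05)
print(cv2.minEnclosingCircle(P[m][:,:2].astype(np.float32)*1000),np.percentile(Z[m],[5,50,95]),m.sum())
E
```

```text
[ 0.4358934  -0.12951958  0.27041331] [ 0.3908352   0.12396775 -4.49431162] [ 1.19  0.45 -1.06  2.29  1.58  0.22  0.36] 0.6775750894013205
[ 0.43596143 -0.12961926  0.26973293] [-0.25033693  0.11203344 -5.14147035] [ 1.19  0.45 -1.06  2.29  1.58  0.22  0.36] 0.6806010087952957
[ 0.43603181 -0.12953694  0.26930337] [ 0.08680061  0.22507614 -4.51139035] [ 1.19  0.46 -1.06  2.29  1.58  0.22  0.36] 0.675920891953496
[ 0.43607177 -0.12947448  0.26907431] [-0.52686104  0.63906709 -4.25021598] [ 1.19  0.46 -1.06  2.29  1.58  0.22  0.36] 0.675241892477473
((515.3479614257812, -347.8755798339844), 30.087398529052734) [0.07156041 0.07627056 0.08069299] 385
```

About −4.6 N: heavy. For the near red slot I turn the tool heading −78° about z, because joint 6 is close to its limit otherwise.

drive_tool --pt "0 0 0 -4 0 20 50" --pt "0 0 -8 -6 -14 22 50" --pt "0 0 -16 -8 -28 22 50" --pt "0 0 -25 -10 -42 22 50" --pt "0 0 -34 -12 -57 22 50" --pt "0 0 -43 -14 -73 22 50" --pt "0 0 -52 -17 -89 22 50" --pt "0 0 -61 -20 -105 22 50" --pt "0 0 -70 -23 -120 22 50" --pt "0 0 -78 -25 -134 22 50" --pt "0 0 -78 -25 -134 22 50" --pt "0 0 -78 -25 -134 22 50"

```text
time: 27.6
tool_pos: [0.4114, -0.2629, 0.2911]
orientation: [0.657, -0.259, 0.591, -0.391]
ft_force: [-0.3, 0.9, -4.6]
grip_width: 0.677
```

```bash
python3 - <<'E'
from h import *
o=status.get_obs();R=Ro.from_quat(o['orientation']).as_matrix()
print(o['tool_pos'],o['ft_force'],o['joint_pos'].round(2),o['grip_width'],R[:,1:].round(3).tolist(),'grasp',o['tool_pos']+.155*R[:,1])
d=cam('top');P=pts(d);save(d,'8.png')
d=cam('wrist');save(d,'9.png')
E
```

```text
[ 0.41142605 -0.26291076  0.29107325] [-0.2546953   0.93625171 -4.60356605] [ 1.07  0.4  -0.81  2.16  1.3   0.83 -0.45] 0.677146310447256 [[0.122, 0.978], [-0.561, 0.208], [-0.819, 0.003]] grasp [ 0.4303347  -0.34979458  0.16411395]
```

View pics/8.png

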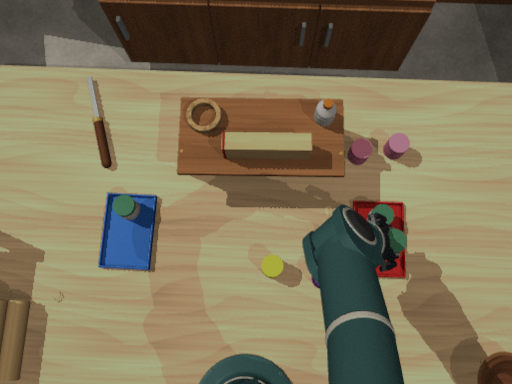

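The picture shows the blank on the shelf, one tin in blue at (125,207), and one in red at (380,215), with the held tin over red at (398,240). Tape and glue are undisturbed. Lowering now.

drive_tool --pt "0 0 0 0 0 -25 50" --pt "0 0 0 0 0 -55 50" --pt "0 0 0 0 0 -80 50" --pt "0 0 0 0 0 -100 50" --pt "0 0 0 0 0 -108 50" --pt "0 0 0 0 0 -112 50" --pt "0 0 0 0 0 -113.5 50" --pt "0 0 0 0 0 -113.5 50"

```text
time: 28.7
tool_pos: [0.4113, -0.2636, 0.1786]
orientation: [0.656, -0.259, 0.592, -0.39]
ft_force: [-0.7, 0.2, -3.8]
grip_width: 0.674
```

drive_tool --pt "0 0 0 0 0 -1 50" --pt "0 0 0 0 0 -2 50" --pt "0 0 0 0 0 -2 50"

```text
time: 29.08
tool_pos: [0.4112, -0.2635, 0.1762]
orientation: [0.656, -0.259, 0.592, -0.39]
ft_force: [0.5, 0.8, -3.7]
grip_width: 0.675
```

drive_tool --pt "0 0 0 0 0 -1 50" --pt "0 0 0 0 0 -1 50" --pt "0 0 0 0 0 -1 50"

```text
time: 29.45
tool_pos: [0.4114, -0.2634, 0.1756]
orientation: [0.657, -0.259, 0.592, -0.389]
ft_force: [-3.9, 4.6, 8.0]
grip_width: 0.678
```

drive_tool --pt "0 0 0 0 0 0 62" --pt "0 0 0 0 0 0 70" --pt "0 0 0 0 0 0 74" --pt "0 0 0 0 0 0 74" --pt "0 0 0 0 0 0 74" --pt "0 0 0 -3 14 20 74" --pt "0 0 0 -8 35 51 74" --pt "0 0 0 -12 56 82 74" --pt "0 0 0 -12 90 150 74" --pt "0 0 0 -12 140 200 74" --pt "0 0 0 -12 180 220 74" --pt "0 0 0 -12 180 220 74"

```text
time: 30.95
tool_pos: [0.3997, -0.0804, 0.3975]
orientation: [0.656, -0.256, 0.592, -0.39]
ft_force: [0.4, -0.7, -0.7]
grip_width: 0.866
```

```bash
python3 - <<'E'
from h import *
o=status.get_obs();print(o['time'],o['tool_pos'],o['ft_force'])
d=cam('top');P=pts(d);X,Y,Z=P[...,0],P[...,1],P[...,2]
for c in((.513,.351),(.515,-.35),(.43,-.35)):
    m=(Z>.067)&(Z<.085)&(np.hypot(X-c[0],Y-c[1])<.04)
    print(cv2.minEnclosingCircle(P[m][:,:2].astype(np.float32)*1000),np.percentile(Z[m],[5,50,95]),m.sum())
for q in('tape','glue','blank'):
    for r in nets.cut_out(d,q)[:1]: print(q,np.median(P[r['region']],axis=0).round(3))
a=cam('scene');cv2.imwrite('pics/10.png',np.hstack([cv2.resize(x['frame'],(400,300)) for x in (a,d)])[...,::-1])
E
```

```text
30.95 [ 0.39974552 -0.08036581  0.39751451] [ 0.36333699 -0.73538277 -0.72543298]
((514.113037109375, 352.1718444824219), 30.301198959350586) [0.07189386 0.07717076 0.08135643] 382
((515.2609252929688, -347.27142333984375), 29.9713191986084) [0.07179958 0.07681178 0.08125115] 385
((431.23492431640625, -349.1527099609375), 30.037763595581055) [0.07218542 0.07662004 0.08124845] 400
tape [0.741 0.137 0.191]
glue [ 0.739 -0.171  0.235]
blank [ 0.642 -0.032  0.246]
```

View pics/10.png

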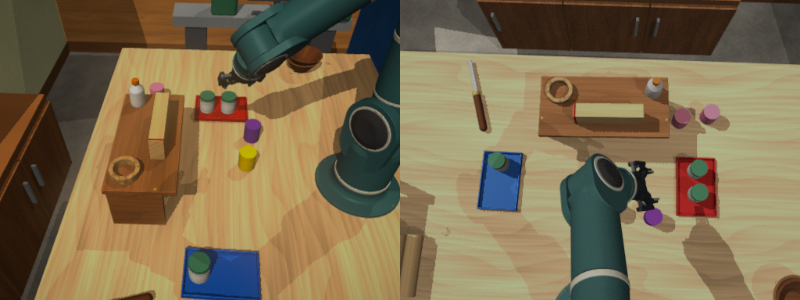

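The picture shows two tins upright in red at (697,170) and (697,193), one in blue at (497,162), and the blank on the shelf. Everything is let go and the arm is clear, so I'm handing in.

```bash
python3 -c "
from plant import robot;print(robot.close_job())"
```

```text
the job is handed in; nothing more can be done
None
```

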